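# Switch on the pour-over corner in order

### The job

Switch on the coffee gear with the loose wireless rocker switches: press the black-dotted end of the blue rocker (kettle) fully down so that it stays level, then the yellow one (grinder), then the red one (cup warmer), each fully on before you start the next. Press only: do not lift a switch or shove it across the counter. Leave the grey switch off and every other thing where it stands, and finish clear of everything.

Things in the scene. Friction and masses are not known exactly. Their poses are not given: they have to be found in the camera images.
- blue_switch: Loose wireless wall-type switch (kettle), about 250 g, lying on the counter: white housing 88 x 88 x 18 mm with rubber feet and one blue rocker on top. Origin: centre of the underside; z up; the end with the black dot lies towards its own -x. Any yaw within about 1.4 rad of dot end towards the robot.
- blue_rocker (a joint): Tilt of the blue rocker, rad: 0 = off (dotted half sticks up at 0.24 rad, plain half level), 0.24 = on (dotted half level, plain half sticks up). Halves 38 mm long, 76 mm wide, in a shallow V at the hinge (along the switch's y, 24 mm up, at its centre). No spring: stiff friction hinge, 3 to 4 N at the dotted end, stays where left. Starts 0 to 0.03.
- blue_dot (a point): Centre of the black dot (14 mm wide, in a 20 mm white ring) on the top face of the blue rocker's dotted half, 28 mm from the hinge and 10 mm from the outer end; moves with the rocker. Height above the counter 34 mm off, 27 mm fully on.
- yellow_switch: Loose wireless wall-type switch (grinder), about 250 g, lying on the counter: white housing 88 x 88 x 18 mm with rubber feet and one yellow rocker on top. Origin: centre of the underside; z up; the end with the black dot lies towards its own -x. Any yaw within about 1.4 rad of dot end towards the robot.
- yellow_rocker (a joint): Tilt of the yellow rocker, rad: 0 = off (dotted half sticks up at 0.24 rad, plain half level), 0.24 = on (dotted half level, plain half sticks up). Halves 38 mm long, 76 mm wide, in a shallow V at the hinge (along the switch's y, 24 mm up, at its centre). No spring: stiff friction hinge, 3 to 4 N at the dotted end, stays where left. Starts 0 to 0.03.
- yellow_dot (a point): Centre of the black dot (14 mm wide, in a 20 mm white ring) on the top face of the yellow rocker's dotted half, 28 mm from the hinge and 10 mm from the outer end; moves with the rocker. Height above the counter 34 mm off, 27 mm fully on.
- red_switch: Loose wireless wall-type switch (cup warmer), about 250 g, lying on the counter: white housing 88 x 88 x 18 mm with rubber feet and one red rocker on top. Origin: centre of the underside; z up; the end with the black dot lies towards its own -x. Any yaw within about 1.4 rad of dot end towards the robot.
- red_rocker (a joint): Tilt of the red rocker, rad: 0 = off (dotted half sticks up at 0.24 rad, plain half level), 0.24 = on (dotted half level, plain half sticks up). Halves 38 mm long, 76 mm wide, in a shallow V at the hinge (along the switch's y, 24 mm up, at its centre). No spring: stiff friction hinge, 3 to 4 N at the dotted end, stays where left. Starts 0 to 0.03.
- red_dot (a point): Centre of the black dot (14 mm wide, in a 20 mm white ring) on the top face of the red rocker's dotted half, 28 mm from the hinge and 10 mm from the outer end; moves with the rocker. Height above the counter 34 mm off, 27 mm fully on.
- grey_switch: Loose wireless wall-type switch (shelf lamp, not wanted now), about 250 g, lying on the counter: white housing 88 x 88 x 18 mm with rubber feet and one grey rocker on top. Origin: centre of the underside; z up; the end with the black dot lies towards its own -x. Any yaw within about 1.4 rad of dot end towards the robot.
- grey_rocker (a joint): Tilt of the grey rocker, rad: 0 = off (dotted half sticks up at 0.24 rad, plain half level), 0.24 = on (dotted half level, plain half sticks up). Halves 38 mm long, 76 mm wide, in a shallow V at the hinge (along the switch's y, 24 mm up, at its centre). No spring: stiff friction hinge, 3 to 4 N at the dotted end, stays where left. Starts 0 to 0.03.
- grey_dot (a point): Centre of the black dot (14 mm wide, in a 20 mm white ring) on the top face of the grey rocker's dotted half, 28 mm from the hinge and 10 mm from the outer end; moves with the rocker. Height above the counter 34 mm off, 27 mm fully on.
- dripper: Pale blue ceramic cone dripper, 112 mm wide at the mouth, 85 mm tall, handle on its +y side. Loose; origin: centre of the underside. A bystander, to be left where it is.
- tumbler_a: Clear glass tumbler, 74 mm wide, 88 mm tall. Loose; origin: centre of the underside. A bystander, to be left where it is.
- tumbler_b: Second clear glass tumbler, 74 mm wide, 88 mm tall. Loose; origin: centre of the underside. A bystander, to be left where it is.
- pitcher: Stainless milk pitcher, 92 mm wide, 105 mm tall, handle on its +y side. Loose; origin: centre of the underside. A bystander, to be left where it is.
- creamer: Small white porcelain creamer, 66 mm wide, 62 mm tall, handle on its +y side; stands in front of the switches, nearer the robot. Loose; origin: centre of the underside. A bystander, to be left where it is.
- caddy: Bamboo caddy with its sliding lid shut, 110 x 190 mm, 92 mm tall, 0.9 kg. Loose; origin: centre of the underside. A bystander, to be left where it is.

How it is judged (in metres and radians):
On the way, in this order (a step that is already met when the one before it is completed fails the run):
1. the blue rocker is fully on while yellow and red are still off (value of joint blue_rocker above 0.19 rad and value of joint each of yellow_rocker, red_rocker below 0.08 rad), for 0.2 s.
2. the yellow rocker is fully on, blue still on, red still off (value of joint each of blue_rocker, yellow_rocker above 0.19 rad and value of joint red_rocker below 0.08 rad), for 0.2 s.
3. the red rocker is fully on, blue and yellow still on (value of joint each of blue_rocker, yellow_rocker, red_rocker above 0.19 rad), for 0.2 s.
At the end, for the whole second after the job is handed in: Blue, yellow and red rockers are on (above 0.19 of 0.24 rad) and the grey one off (below 0.08); all four switches lie at rest on the counter within 20 mm of where they started, and the dripper, tumblers, pitcher, creamer and caddy within 15 mm (all of step 3 and value of joint grey_rocker below 0.08 rad and distance of each of blue_switch, yellow_switch, red_switch, grey_switch from where it was at the start of the episode below 0.02 m and height (world z) of each of blue_switch, yellow_switch, red_switch, grey_switch below 0.01 m and distance of each of dripper, tumbler_a, tumbler_b, pitcher, creamer, caddy from where it was at the start of the episode below 0.015 m and linear speed of each of blue_switch, yellow_switch, red_switch, grey_switch below 0.02 m/s); the robot touches nothing.
It fails at once if the yellow or red rocker is pressed (past 0.10 rad) before the blue one is on (value of joint any of yellow_rocker, red_rocker above 0.1 rad and value of joint blue_rocker below 0.15 rad).
It fails at once if the red rocker is pressed (past 0.10 rad) before the yellow one is on (value of joint red_rocker above 0.1 rad and value of joint yellow_rocker below 0.15 rad).
It fails at once if the grey rocker is pressed (past 0.08 rad) (value of joint grey_rocker above 0.08 rad).
It fails at once if a switch is lifted more than 10 mm or shoved more than 20 mm (height (world z) of any of blue_switch, yellow_switch, red_switch, grey_switch above 0.01 m or distance of any of blue_switch, yellow_switch, red_switch, grey_switch from where it was at the start of the episode above 0.02 m).
It fails at once if a bystander is moved or lifted more than 15 mm (distance of any of dripper, tumbler_a, tumbler_b, pitcher, creamer, caddy from where it was at the start of the episode above 0.015 m).
It also fails if it takes over 48 s, if anything falls off the work surface, if the arm or the gripper's body presses on something with over 40 N, if the wrist force passes 120 N, or if a joint passes its speed limit or range.

### The arm

A 6-joint arm with a two-finger parallel gripper is mounted at the origin on the work surface. World frame = base frame: x ahead of the robot, y to its left, z up, the work surface at z = 0. Lengths are in mm, angles in rad, forces in N, time in s.
With the tool pointing down it reaches from about 375 to 900 mm from the base axis. Payload 3.1 kg.
Tool frame: the origin (TCP) lies between the finger pads; the fingertips stand manip.tcp_to_tips ahead of it and the grasp point (between the pads) lies 6 mm ahead of it (manip.tcp_to_tips is the distance from the TCP to the fingertips, in mm); z points along the fingers, y is the line along which they close (so a half turn about z gives the same grasp; the last joint's range is limited). The gripper opens to 85 mm and grips with 20 to 120 N. Pads are 22 mm wide; open, the fingers measure 114 mm over their backs; the gripper's body (76 mm by 85 mm) begins 54 mm behind the grasp point. The pads swing forward as they close: fully open they stand 13 mm farther back than shut.
Start: joints at [-1.458, 0.527, 1.433, -0, 1.181, -0.178], TCP at [179.223, -598.729, 256.31] pointing down, gripper open.
Joint ranges: [-3.08, 3.08], [-0.75, 2.2], [0.22, 2.44], [-1.43, 4.57], [0, 2.65], [-2.85, 2.85]. Speed limits (rad/s): [2.79, 2.79, 3.14, 3.14, 3.14, 3.14].

### API

Orientations are given as a unit quaternion [x, y, z, w].
In Python, from workcell import manip, grab_frame, order, models gives the robot as it stands. The module is installed in compiled form; this text tells all that it offers.
- The arm moves only by the tool play_rows, never from a script. Its argument "steps" is a list of rows, each a list of 3 entries, a list of its own where there are three numbers: the shift along the tool's x, y, z in mm, then the turn, a rotation vector about the tool's x, y, z in rad, then the opening, from 0 (shut) to 1 (fully open). A call has 1 to 20 rows; each row is the pose to reach, as a shift and turn from the pose commanded when the call began, along the tool's axes at that moment; what a row does not reach only later rows make up. A row lasts 1/10 s, in which the tool goes at most 50 mm and 8.59 degrees, less where a joint would pass 70% of its speed; a pose out of reach is approached as far as the arm can. A call with a gripper value outside its range is refused whole. The fingers move at their own pace and stop on an object; "squeeze" is the grip in N (left out, the last holds). Time passes only in rows, so rows that repeat a pose let the fingers close. It gives the time, the measured TCP pose, the force, the opening and the grip force at its end, in the units of the state.
- manip.sense(): the state, without advancing time (a new reading comes with each control period).
- grab_frame(name): name is "scene" or "top" or "wrist"; returns a dict with "image" (420x560x3 uint8, blue, green, red), "mtx" (3x3 intrinsics, pixels), "D" ([k1, k2, p1, p2, k3] as OpenCV has them; the pictures are not rectified), "rvec" (rotation vector, rad) and "tvec" (3), from world to camera coordinates, as OpenCV has them; the wrist camera has in their place "hand_eye" (4x4, takes a point from camera to tool coordinates, whose origin is the TCP and whose axes are the flange's). Camera axes: x right, y down, z forward; pixel columns grow to the right and rows downward; lengths in mm; the calibration is good to about 2 mm. A picture is of the moment at which its call begins: read the wrist's pose just before it. There is no depth.
- order.close_job(): hands the job in; it is judged then, once.
Trained networks look in a picture, given as the dict that the camera call returned (one of the last four; its "shot" number tells which), for a name from the list of things; names that differ only in an ending like _2 or _b are one class to them, and where a whole thing is asked for, a point or a joint stands for the part that bears it (a point fixed in the world has none). Each returns a list of dicts, best first, with "p" (0 to 1); they miss things now and then, are a little off and sometimes report something else, mostly with a low value. They report only what shows in the picture. A call takes as long as a camera call.
- models.boxes_of(picture, query): "point" ([x, y, z] in mm, in the coordinates of the camera as it stood for that picture, good to about 4 mm: the middle of the surface that is visible of it).
The state is a dict: "t": time; "joint_pos": joint angles; "joint_velocities": joint speeds; "tau": joint torques, N m; "position": TCP position; "orientation": TCP orientation; "contact_force": force on the tool from outside, world axes, zero at the start; "moment": the same for the moment, N m; "finger_gap": finger opening in mm; "finger_force": force on a finger pad.
Only numpy, scipy, OpenCV 4.12 (cv2) and the standard library are available. Lean on these libraries where they do the work, as an engineer would, in place of code of your own. Each camera call takes 0.05 s, during which the arm holds its last target. There are 200 camera calls.

## Working session

There is one attempt and no reset: what is moved stays moved. The work goes in short steps, Python scripts to look and compute and a tool call to move; the robot and the scene stay as the last step left them, time stands still between calls to the robot, and variables do not carry over. Pictures are saved under pics/ and viewed, at most 10 in all, crops included, and the job is handed in when it is done.

Besides the shell and the picture viewer there is one more tool, called after ">>>" as name(argument=value, ...) on one line, values as JSON. play_rows: Moves the arm, as the interface text tells. Its arguments: {"type":"object","properties":{"steps":{"type":"array"},"squeeze":{"type":"number"}},"required":["steps"]}

```bash
mkdir -p pics; cat > h.py <<'E'
import numpy as np, cv2
from scipy.spatial.transform import Rotation as R
from workcell import manip, grab_frame, order, models
def w2c(f): return R.from_rotvec(np.ravel(f["rvec"])).as_matrix(), np.ravel(f["tvec"])
def toworld(f,p):
    M,t=w2c(f); return M.T@(np.array(p)-t)
def px2w(f,uv,z):
    M,t=w2c(f)
    n=cv2.undistortPoints(np.array([[uv]],float),np.array(f["mtx"]),np.array(f["D"])).ravel()
    d=M.T@np.array([n[0],n[1],1]); o=-M.T@t
    return o+d*(z-o[2])/d[2]
def w2px(f,p):
    return cv2.projectPoints(np.array([p],float),np.ravel(f["rvec"]).astype(float),np.ravel(f["tvec"]).astype(float),np.array(f["mtx"]),np.array(f["D"]))[0].ravel()
E
python3 - <<'E'
from h import *
s=manip.sense(); print({k:np.round(v,3) for k,v in s.items()}, manip.tcp_to_tips)
for n in ("top","scene"):
    f=grab_frame(n); cv2.imwrite(f"pics/{n}1.png",f["image"])
    print(n)
    for q in ["blue_dot","yellow_dot","red_dot","grey_dot","blue_switch","yellow_switch","red_switch","grey_switch","dripper","tumbler_a","pitcher","creamer","caddy"]:
        for b in models.boxes_of(f,q)[:2]: print(q,round(b["p"],2),np.round(toworld(f,b["point"])))
E
```

```text
{'t': np.float64(0.0), 'joint_pos': array([-1.459,  0.528,  1.434,  0.   ,  1.181, -0.179]), 'joint_velocities': array([ 0.001, -0.   , -0.001,  0.001, -0.001,  0.002]), 'tau': array([-2.0000e-03, -4.4235e+01, -1.7803e+01, -0.0000e+00,  8.0000e-03,
       -0.0000e+00]), 'position': array([ 179.144, -598.068,  255.311]), 'orientation': array([ 0.989,  0.145,  0.   , -0.001]), 'contact_force': array([0.193, 0.03 , 0.024]), 'moment': array([ 0.03 ,  0.035, -0.003]), 'finger_force': np.float64(0.0), 'finger_gap': np.float64(85.166)} 25.0
top
blue_dot 0.94 [ 517. -266.   25.]
yellow_dot 0.88 [522. -97.  26.]
yellow_dot 0.17 [565. 267.  27.]
red_dot 0.68 [492. 105.  29.]
grey_dot 0.75 [561. 271.  27.]
blue_switch 0.69 [563. 270.  26.]
blue_switch 0.59 [ 517. -261.   30.]
yellow_switch 0.77 [521. -92.  30.]
grey_switch 0.83 [561. 272.  27.]
grey_switch 0.22 [ 516. -264.   24.]
dripper 0.93 [768. 142.  60.]
tumbler_a 0.89 [ 757. -148.   47.]
tumbler_a 0.72 [756.  -9.  47.]
pitcher 0.91 [ 731. -285.   60.]
pitcher 0.66 [519. -91.  29.]
creamer 0.7 [354. 135.  26.]
caddy 0.69 [602. 444.  90.]
scene
blue_dot 0.9 [ 518. -274.   31.]
yellow_dot 0.55 [521. -95.  27.]
yellow_dot 0.55 [ 745. -137.   50.]
red_dot 0.94 [493. 100.  31.]
grey_dot 0.89 [565. 272.  32.]
grey_dot 0.75 [572. 262.  29.]
blue_switch 0.74 [ 528. -276.   28.]
yellow_switch 0.73 [ 529. -102.   29.]
red_switch 0.7 [498.  95.  27.]
grey_switch 0.76 [570. 264.  29.]
dripper 0.55 [758. 157.  53.]
dripper 0.46 [491. 106.  30.]
tumbler_a 0.92 [ 745. -135.   48.]
tumbler_a 0.58 [738.   4.  54.]
pitcher 0.79 [ 730. -283.   51.]
pitcher 0.54 [ 521. -272.   33.]
creamer 0.83 [363. 128.  37.]
caddy 0.86 [623. 419.  91.]
```

View pics/top1.png

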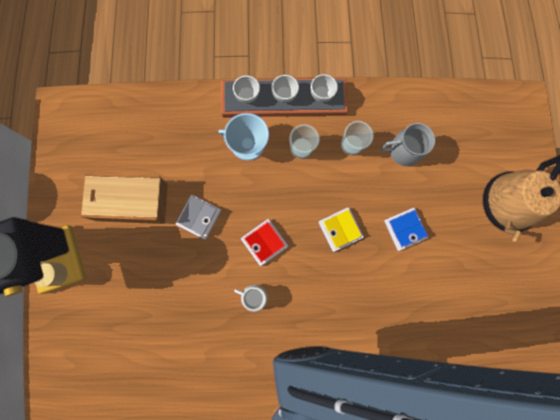

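View pics/scene1.png

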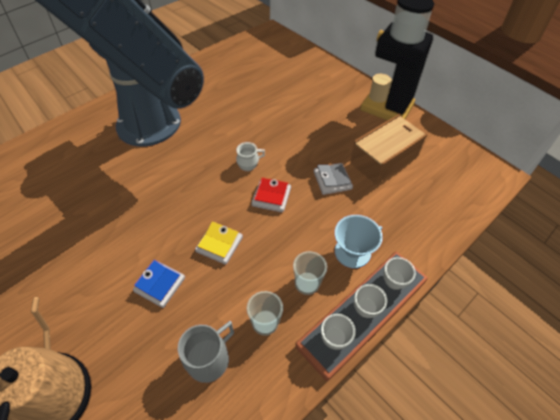

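The top view shows the four switches: dots at about blue (413,238), yellow (333,233), red (256,248) and grey (206,220). The creamer is at (254,297), below red. The scene view agrees. Next I'll refine the dots and switch axes by pixel.

```bash
cat > meas.py <<'E'
from h import *
def measure(f,seeds,rad=34):
    im=f["image"]; hsv=cv2.cvtColor(im,cv2.COLOR_BGR2HSV); out={}
    rng={"blue":((100,120,60),(130,255,255)),"yellow":((22,120,100),(38,255,255)),"red":((0,200,90),(6,255,255))}
    for c,p in seeds.items():
        u=w2px(f,p).astype(int)
        m=cv2.inRange(hsv,*[np.array(x) for x in rng[c]])
        k=np.zeros_like(m); cv2.circle(k,tuple(int(x) for x in u),rad,255,-1); m&=k
        n,l,st,ce=cv2.connectedComponentsWithStats(m); j=1+np.argmax(st[1:,4]); m=(l==j).astype(np.uint8)
        pts=cv2.findNonZero(m); hull=cv2.convexHull(pts); hm=np.zeros_like(m); cv2.fillConvexPoly(hm,hull,1)
        M=cv2.moments(hm,True); cen=(M["m10"]/M["m00"],M["m01"]/M["m00"])
        rest=((hm>0)&(m==0)).astype(np.uint8)          # ring+dot
        er=cv2.morphologyEx(rest,cv2.MORPH_OPEN,np.ones((3,3),np.uint8))
        n,l,st,ce=cv2.connectedComponentsWithStats(er)
        j=1+np.argmax(st[1:,4]) if n>1 else 0
        cw=px2w(f,cen,28)[:2]; dw=px2w(f,ce[j],34)[:2]
        rect=np.array([px2w(f,q,28)[:2] for q in cv2.boxPoints(cv2.minAreaRect(hull))],np.float32)
        (_,sz,ang)=cv2.minAreaRect(rect)
        out[c]=dict(cen=cw,dot=dw,dist=np.hypot(*(cw-dw)),yaw=np.arctan2(*(cw-dw)[::-1]),rect=ang,sz=sz,px=ce[j],area=st[j,4])
    return out
E
python3 - <<'E'
from meas import *
S={"blue":(518,-268,28),"yellow":(521,-95,28),"red":(493,102,28)}
np.set_printoptions(suppress=True,precision=2)
for n in("top","scene"):
    f=grab_frame(n); print(n)
    for c,r in measure(f,S).items(): print(c,{k:np.round(v,2) for k,v in r.items()})
E
```

```text
top
blue {'cen': array([ 518.3 , -268.96]), 'dot': array([ 493.32, -278.39]), 'dist': np.float64(26.7), 'yaw': np.float64(0.36), 'rect': np.float64(21.44), 'sz': array([73.96, 77.74]), 'px': array([412.95, 237.44]), 'area': np.int32(61)}
yellow {'cen': array([521.76, -96.52]), 'dot': array([510.94, -70.55]), 'dist': np.float64(28.13), 'yaw': np.float64(-1.18), 'rect': np.float64(24.41), 'sz': array([75.55, 73.37]), 'px': array([332.53, 232.81]), 'area': np.int32(47)}
red {'cen': array([493.18, 102.27]), 'dot': array([479.36, 123.4 ]), 'dist': np.float64(25.25), 'yaw': np.float64(-0.99), 'rect': np.float64(34.37), 'sz': array([70.19, 68.94]), 'px': array([256.09, 247.26]), 'area': np.int32(74)}
scene
blue {'cen': array([ 519.6 , -270.18]), 'dot': array([ 495.33, -278.5 ]), 'dist': np.float64(25.66), 'yaw': np.float64(0.33), 'rect': np.float64(21.79), 'sz': array([79.27, 89.39]), 'px': array([147.56, 274.01]), 'area': np.int32(71)}
yellow {'cen': array([522.64, -96.8 ]), 'dot': array([511.84, -71.25]), 'dist': np.float64(27.74), 'yaw': np.float64(-1.17), 'rect': np.float64(28.66), 'sz': array([80.65, 97.16]), 'px': array([223.1 , 229.48]), 'area': np.int32(48)}
red {'cen': array([493.28, 103.2 ]), 'dot': array([481.24, 121.94]), 'dist': np.float64(22.27), 'yaw': np.float64(-1.0), 'rect': np.float64(38.11), 'sz': array([72.76, 83.52]), 'px': array([273.39, 183.23]), 'area': np.int32(70)}
```

>>> play_rows(steps=[[[196,-108,20],[0,0,0],0],[[391,-216,60],[0,0,0],0],[[391,-216,80],[0,0,0],0],[[391,-216,100],[0,0,0],0],[[391,-216,120],[0,0,0],0],[[391,-216,140],[0,0,0],0],[[391,-216,160],[0,0,0],0],[[391,-216,160],[0,0,0],0],[[391,-216,160],[0,0,0],0],[[391,-216,160],[0,0,0],0],[[391,-216,160],[0,0,0],0],[[391,-216,160],[0,0,0],0],[[391,-216,160],[0,0,0],0],[[391,-216,160],[0,0,0],0]], squeeze=20)

```text
t: 2.9
position: [491.6, -281.2, 97.2]
orientation: [0.99, 0.144, 0.001, 0.001]
contact_force: [-0.1, -0.5, 0.5]
finger_gap: -0.1
finger_force: 0.0
```

>>> play_rows(steps=[[[0,0,20],[0,0,0],0],[[0,0,30],[0,0,0],0],[[0,0,35],[0,0,0],0],[[0,0,38],[0,0,0],0],[[0,0,40],[0,0,0],0],[[0,0,42],[0,0,0],0],[[0,0,42],[0,0,0],0]])

```text
t: 3.6
position: [492.0, -280.0, 54.6]
orientation: [0.989, 0.145, 0.0, 0.0]
contact_force: [-1.8, -0.7, 1.8]
finger_gap: -0.0
finger_force: 1.0
```

```bash
python3 - <<'E'
from h import *
f=grab_frame("wrist"); cv2.imwrite("pics/w1.png",f["image"])
E
```

```text
(no output)
```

View pics/w1.png

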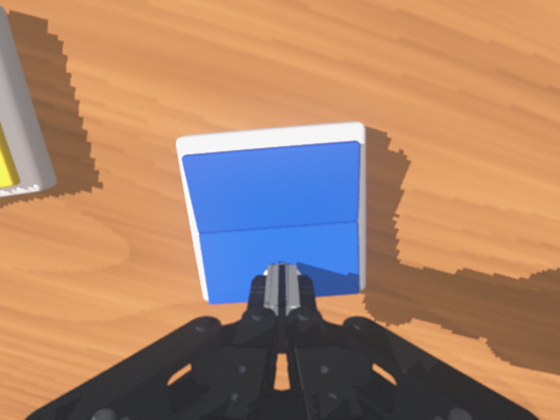

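The wrist view shows the shut fingertips at (283,268), on the dotted half's end and centred across the blue rocker. I'll press further.

>>> play_rows(steps=[[[0,0,1.5],[0,0,0],0],[[0,0,3],[0,0,0],0],[[0,0,4],[0,0,0],0],[[0,0,4],[0,0,0],0]])

```text
t: 4.05
position: [492.0, -280.0, 51.8]
orientation: [0.989, 0.145, 0.0, 0.0]
contact_force: [-4.6, -0.2, 13.3]
finger_gap: 0.0
finger_force: 6.8
```

>>> play_rows(steps=[[[0,0,1],[0,0,0],0],[[0,0,1],[0,0,0],0],[[0,0,1],[0,0,0],0]])

```text
t: 4.35
position: [491.9, -280.0, 51.6]
orientation: [0.989, 0.145, 0.0, 0.001]
contact_force: [-5.5, 1.1, 20.1]
finger_gap: 0.1
finger_force: 9.7
```

>>> play_rows(steps=[[[0,0,-20],[0,0,0],0],[[0,0,-50],[0,0,0],0],[[20,-49,-55],[0,0,0],0],[[39,-98,-55],[0,0,0],0],[[58,-147,-55],[0,0,0],0],[[77,-196,-55],[0,0,0],0],[[77,-196,-50],[0,0,0],0],[[77,-196,-50],[0,0,0],0],[[77,-196,-50],[0,0,0],0]])

```text
t: 5.25
position: [510.1, -70.5, 99.1]
orientation: [0.989, 0.145, 0.0, 0.0]
contact_force: [0.1, -1.3, -0.1]
finger_gap: 0.2
finger_force: 0.0
```

```bash
python3 - <<'E'
from h import *
f=grab_frame("scene")
cv2.imwrite("pics/s2.png",cv2.resize(f["image"][180:320,100:300],None,fx=4,fy=4,interpolation=cv2.INTER_CUBIC))
E
```

```text
(no output)
```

View pics/s2.png

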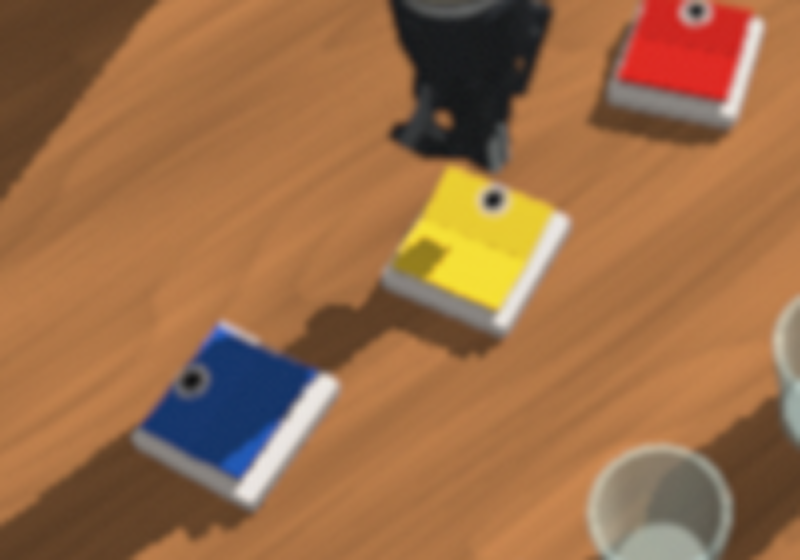

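The crop shows the housing's white rim behind the blue dotted end at about (230,325), so that half is level. The blue switch hasn't moved, and the yellow one, with its dot at (493,200), is still off below the tips. Pressing yellow next.

>>> play_rows(steps=[[[0,0,20],[0,0,0],0],[[0,0,32],[0,0,0],0],[[0,0,38],[0,0,0],0],[[0,0,41],[0,0,0],0],[[0,0,43],[0,0,0],0],[[0,0,45],[0,0,0],0],[[0,0,47],[0,0,0],0],[[0,0,48],[0,0,0],0],[[0,0,49],[0,0,0],0],[[0,0,49.5],[0,0,0],0],[[0,0,49.5],[0,0,0],0],[[0,0,49.5],[0,0,0],0]])

```text
t: 6.5
position: [509.0, -69.6, 51.6]
orientation: [0.989, 0.145, -0.0, 0.0]
contact_force: [-4.8, 0.2, 17.7]
finger_gap: 0.0
finger_force: 8.8
```

>>> play_rows(steps=[[[0,0,-20],[0,0,0],0],[[0,0,-50],[0,0,0],0],[[6,-49,-55],[0,0,0],0],[[12,-98,-55],[0,0,0],0],[[18,-147,-55],[0,0,0],0],[[25,-198,-55],[0,0,0],0],[[25,-198,-50],[0,0,0],0],[[25,-198,-50],[0,0,0],0],[[25,-198,-50],[0,0,0],0]])

```text
t: 7.4
position: [477.5, 126.4, 99.8]
orientation: [0.989, 0.145, 0.001, 0.0]
contact_force: [0.5, -1.1, -0.5]
finger_gap: -0.1
finger_force: 0.0
```

```bash
python3 - <<'E'
from h import *
f=grab_frame("scene")
cv2.imwrite("pics/s3.png",cv2.resize(f["image"][140:310,110:310],None,fx=3.5,fy=3.5,interpolation=cv2.INTER_CUBIC))
E
```

```text
(no output)
```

View pics/s3.png

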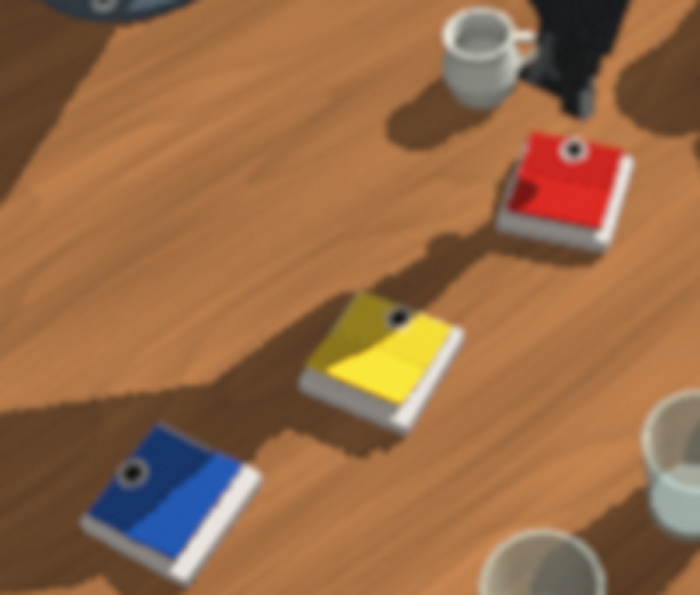

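Pixels alone don't make the tilt obvious here: blue dot at (133,472), yellow at (399,317) in the crop. I'll compare the measured dot shift with the expected one before pressing red.

```bash
python3 - <<'E'
from h import *
f=grab_frame("scene"); im=f["image"]; g=cv2.cvtColor(im,cv2.COLOR_BGR2GRAY).astype(float)
P={"blue":((518.8,-269.3),.37),"yellow":((522,-96.6),-1.145),"red":((493.2,102.6),-.97)}
old={"blue":(147.56,274.01),"yellow":(223.1,229.48),"red":(273.39,183.23)}
for c,(p,y) in P.items():
    a=np.array([np.cos(y),np.sin(y)])
    off=w2px(f,[*(np.array(p)-27.2*a),34]); on=w2px(f,[*(np.array(p)-28*a),27])
    u=np.round(old[c]).astype(int); w=g[u[1]-5:u[1]+6,u[0]-5:u[0]+6]; d=np.clip(70-w,0,None)
    yy,xx=np.mgrid[-5:6,-5:6]; print(c,"off",off.round(1),"on",on.round(1),"old",old[c],"now",(u+[(d*xx).sum()/d.sum(),(d*yy).sum()/d.sum()]).round(1))
    # far (plain) end edges: outer corners height 24 vs 33
    q=np.array(p)+38*a; n=np.array([-a[1],a[0]])
    for s in(-36,36): print("  plain corner z24",w2px(f,[*(q+s*n),24]).round(1),"z33",w2px(f,[*(q+s*n),33]).round(1))
f=grab_frame("scene")
cv2.imwrite("pics/s4.png",cv2.resize(im[205:315,120:260],None,fx=5.5,fy=5.5,interpolation=cv2.INTER_CUBIC))
E
```

```text
blue off [146.9 273.6] on [147.4 274.8] old (147.56, 274.01) now [149.6 274.1]
  plain corner z24 [161.1 300.6] z33 [160.1 299. ]
  plain corner z24 [179.6 275.2] z33 [178.8 273.4]
yellow off [222.7 229.3] on [223.1 230.6] old (223.1, 229.48) now [223.7 229.2]
  plain corner z24 [197.4 246.7] z33 [196.8 244.8]
  plain corner z24 [223.2 257.5] z33 [222.8 255.6]
red off [273.4 181.9] on [273.5 183.4] old (273.39, 183.23) now [273.6 182. ]
  plain corner z24 [254.2 199.9] z33 [254.1 197.8]
  plain corner z24 [280.5 205.3] z33 [280.5 203.3]
```

View pics/s4.png

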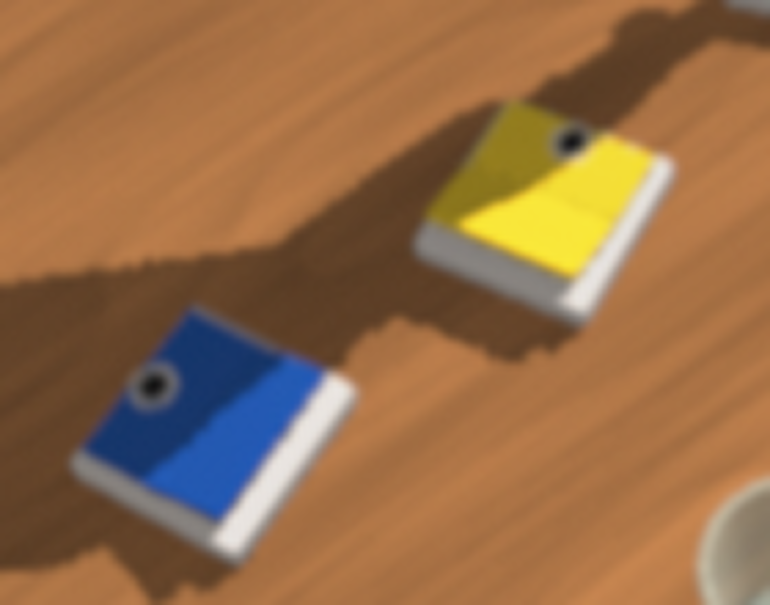

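In this crop the blue dot at (153,385) maps to (147.4,274.6) and the yellow at (571,142) to (223.4,230.4). Both match the predicted "on" pixels, so both are on. Pressing red.

>>> play_rows(steps=[[[0,0,20],[0,0,0],0],[[0,0,32],[0,0,0],0],[[0,0,38],[0,0,0],0],[[0,0,41],[0,0,0],0],[[0,0,43],[0,0,0],0],[[0,0,45],[0,0,0],0],[[0,0,47],[0,0,0],0],[[0,0,48],[0,0,0],0],[[0,0,49],[0,0,0],0],[[0,0,50],[0,0,0],0],[[0,0,50.5],[0,0,0],0],[[0,0,50.5],[0,0,0],0],[[0,0,50.5],[0,0,0],0]])

```text
t: 8.85
position: [476.0, 127.2, 51.5]
orientation: [0.989, 0.145, 0.0, -0.0]
contact_force: [-5.3, 0.5, 22.1]
finger_gap: 0.1
finger_force: 11.3
```

Same hard-stop signature. I'll lift clear and check.

>>> play_rows(steps=[[[0,0,-20],[0,0,0],0],[[0,0,-60],[0,0,0],0],[[0,0,-110],[0,0,0],0],[[0,0,-160],[0,0,0],0],[[0,0,-200],[0,0,0],0],[[-40,0,-200],[0,0,0],0],[[-40,0,-200],[0,0,0],0],[[-40,0,-200],[0,0,0],0]])

```text
t: 9.65
position: [438.3, 115.5, 249.8]
orientation: [0.989, 0.145, 0.001, 0.0]
contact_force: [1.2, 0.6, 0.3]
finger_gap: 0.1
finger_force: 0.0
```

```bash
python3 - <<'E'
from h import *
s=manip.sense(); Rt=R.from_quat(s["orientation"]).as_matrix(); f=grab_frame("wrist"); cv2.imwrite("pics/w5.png",f["image"])
f=grab_frame("scene"); cv2.imwrite("pics/s5.png",cv2.resize(f["image"][140:310,110:310],None,fx=3.5,fy=3.5,interpolation=cv2.INTER_CUBIC))
E
```

```text
(no output)
```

View pics/w5.png

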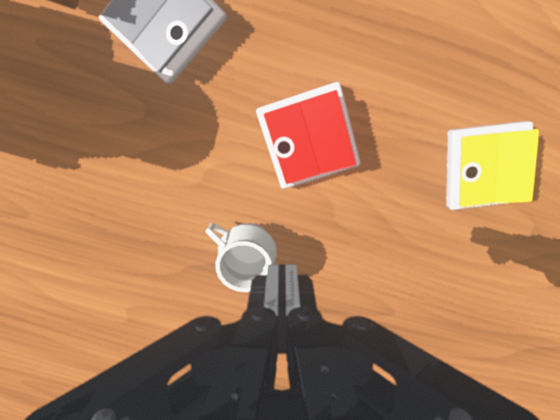

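View pics/s5.png

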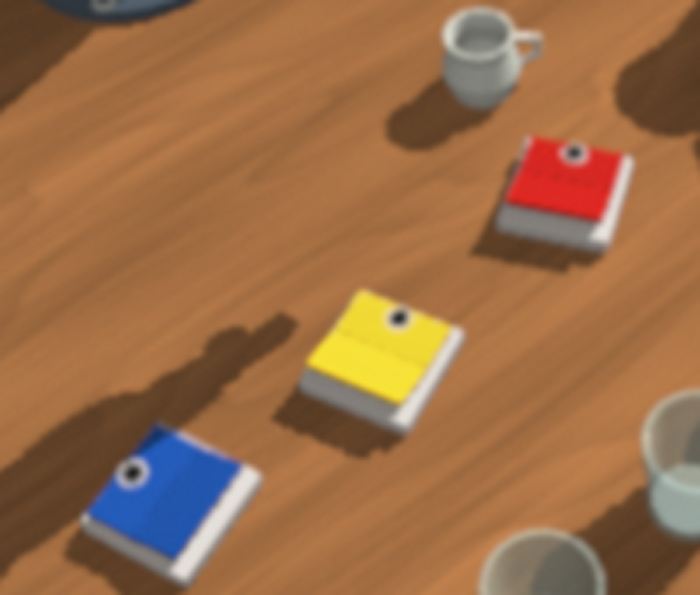

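The wrist view shows red (dot at 284,147) and yellow (472,172) with their dotted halves level, grey (177,33) still raised, and the creamer untouched. The scene crop shows all three pressed and in place.

```bash
python3 -c "
from workcell import order; print(order.close_job())"
```

```text
the job is handed in; nothing more can be done
None
```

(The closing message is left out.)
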